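# Slide the loaded vial tray between the standing things into its dock

### The arm

A 7-joint arm with a two-finger parallel gripper is mounted at the origin on a cart in front of the work surface, level with it; the furniture and walls round the work are solid. World frame = base frame: x ahead of the robot, y to its left, z up, the work surface at z = 0. Lengths are in m, angles in rad, forces in N, time in s.
With the tool pointing down it reaches from about 0.425 to 1.025 m from the base axis. Payload 3.6 kg.
Tool frame: the origin (TCP) lies midway between the tips of the shut fingers; the grasp point (between the pads) lies behind it (grasp_offset is the z of the grasp point in the tool frame, in m); z points along the fingers, y is the line along which they close (so a half turn about z gives the same grasp; the last joint's range is limited). The gripper opens to 85 mm and grips with 20 to 120 N. Pads are 22 mm wide; open, the fingers measure 114 mm over their backs; the gripper's body (76 mm by 85 mm) begins 54 mm behind the grasp point. The pads swing forward as they close: fully open they stand 13 mm farther back than shut.
Start: joints at [-1.198, 0.591, 0.048, 1.609, -0.033, 0.943, -0.034], TCP at [0.326, 0.648, 0.231] pointing down, gripper open.
Joint ranges: [-2.69, 2.69], [-0.47, 2.24], [-1.27, 1.36], [0.19, 2.51], [-1.53, 4.68], [0.08, 2.07], [-3.09, 3.09]. Speed limits (rad/s): [2.57, 2.57, 3.14, 3.14, 3.14, 3.14, 3.14].

### API

Orientations are given as [roll, pitch, yaw] about the fixed x, y, z axes, in that order (R = Rz(yaw) Ry(pitch) Rx(roll)).
In Python, from plant import observe, read_camera, camera_info, sign_off, grasp_offset gives the robot as it stands. The module is installed in compiled form; this text tells all that it offers.
- The arm moves only by the shell command python3 -m inch 'ROWS' [OPENING] [FORCE]. ROWS is JSON, a list of rows, each a list of 2 entries, a list of its own where there are three numbers: the shift along the world's x, y, z in m, then the turn about the world's z in degrees. In form: [[[x, y, z], spin], ...]. A call has 1 to 10 rows; each row is the pose to reach, as a shift and turn from the pose commanded when the call began; what a row does not reach only later rows make up. A row lasts 1/8 s, in which the tool goes at most 62.5 mm and 10.7 degrees, less where a joint would pass 70% of its speed; a pose out of reach is approached as far as the arm can. A call with a gripper value outside its range is refused whole. OPENING is the opening, from 0 (shut) to 1 (fully open), set as the call begins (- or left out, the last holds). The fingers move at their own pace and stop on an object; FORCE is the grip in N (left out, the last holds). Time passes only in rows, so rows that repeat a pose let the fingers close. It gives the time, the measured TCP pose, the force, the opening and the grip force at its end, in the units of the state.
- observe(): the state, without advancing time (a new reading comes with each control period).
- read_camera(name): name is "scene" or "top"; returns (picture, depth): 480x640x3 uint8, red, green, blue; 480x640 float32, m along the optical axis (not along the pixel's ray), 0 where there is no reading.
- camera_info(name): a dict with "fovy" (degrees; the focal length in pixels is half the picture's height over the tangent of half this angle, whatever the lens; pixels are square), "cx", "cy" (the principal point, pixels), "dist_coeffs" ([k1, k2, p1, p2, k3] as OpenCV has them; the pictures are not rectified), "cam_to_world" (4x4, takes a point from camera to world coordinates). Camera axes: x right, y down, z forward; pixel columns grow to the right and rows downward; lengths in m; the calibration is good to about 2 mm. A picture is of the moment at which its call begins. camera_info takes no time and is no camera call.
- sign_off(): hands the job in; it is judged then, once.
The state is a dict: "t": time; "joints": joint angles; "qd": joint speeds; "joint_torque": joint torques, N m; "tcp_pos": TCP position; "tcp_rot": TCP orientation; "ft_force": force on the tool from outside, world axes, zero at the start; "ft_torque": the same for the moment, N m; "finger_gap": opening from 0.0 (shut) to 1.0 (fully open); "grasp_force": force on a finger pad.
Only numpy, scipy, OpenCV 4.12 (cv2) and the standard library are available. Lean on these libraries where they do the work, as an engineer would, in place of code of your own. Each camera call takes 0.05 s, during which the arm holds its last target. There are 200 camera calls.

### The job

The small steel tray with four vials standing loose in it has to go into the tray dock on the left. Slide it along the worktop without lifting it or toppling a vial, and without touching the tub of pads, the small grey carton or the large tray; then push it, straight and gently, in between the dock's guides until its rim has gone under the spring clip, the clip has dropped inside the rim and the tray sits against the stop. Do not work the clip or lean on the dock with the robot itself, and let go of the tray.

Things in the scene. Friction and masses are not known exactly. Their poses are not given: they have to be found in the camera images.
- tray: Small pressed-steel tray on the worktop at the right, four vials standing in its middle part; 184 mm long (its x), 106 wide (y), 20 high, 0.13 to 0.29 kg empty. Origin: centre of its underside. All round runs a flat flange 10 mm wide, 15 to 19 mm above the worktop, the walls below slope inward: a pusher meets the flange's edge. Both ends are alike. It slides at about 1 to 3 N.
- dock: Tray dock: U-shaped aluminium frame fixed at the left, 22 mm high. Origin: on the worktop, midway between the guides, where their straight part begins; x points into the dock (the tray goes in lengthwise along x), z up. Guides' inner faces at y = +-55.5 mm from x = 0 to 164 mm: 2.5 mm to spare each side of the tray. The robot must not load dock or clip by more than 3 N.
- dock_mouth (a point): Centre of the dock's mouth, on the worktop at x = -36 mm of the dock, where the flared guides stand 144 mm apart (inside); they narrow evenly to 111 mm at the dock's origin. Before the mouth, along the dock's x axis, the worktop is clear for half a metre, 75 mm to either side; the tray starts off this line, on the robot's side.
- dock_stop_mid (a point): Point of the dock frame at x = 91 mm, 17 mm up. The rubber-faced stop block is adjustable and clamped with its face up to 13 mm before or behind this point; where, is not measured: feel for it. Going in, the rim lifts the clip from 29 mm before the stop (3 to 8 N with sliding), it eases as the clip drops 4 mm before, then force builds up at the stop: halt near 10 N; over 20 N is ramming.
- dock_clip (a joint): Steel leaf clip hinged on the stop block, 26 mm wide, sprung down; the tray's rim alone lifts it. In rad: 0 = fully down, about 0.12 = riding on the rim, below 0.07 with the tray at the stop = dropped inside the rim and holding. Its upturned tip is 39 mm before the stop's face and 27 mm high.
- pad_tub: Clear tub filled with pads, 80 (its x) x 110 (its y) x 58 mm high, standing fixed beside the tray's way, on one side of it. Origin: centre of its underside. Must not be touched by tray or robot.
- vial_carton: Small grey closed carton, 43 (its x) x 58 (its y) x 41 mm high, standing fixed beside the tray's way, on the other side of it. Origin: centre of its underside. Must not be touched by tray or robot.
- tray_large: The large steel instrument tray, 196 (x) x 236 (y) x 20 mm high, standing fixed at the back right with some vials in it. Origin: centre of its underside. Must not be touched.
- vial_a: Glass vial with crimped cap, 21 mm across, 38 mm high, standing loose in the small tray. Origin: centre of its foot; z along the vial.
- vial_b: As vial_a, standing loose in the small tray.
- vial_c: As vial_a, standing loose in the small tray.
- vial_d: As vial_a, standing loose in the small tray.

How it is judged:
On the way, in this order (a step that is already met when the one before it is completed fails the run):
1. the tray stands straight in the mouth of the dock, its leading end between the guides, flat on the worktop (x of tray in the frame of dock above -0.085 m and y of tray in the frame of dock between -0.006 and 0.006 m and angle between the x axis of tray and the x axis of dock, either way round below 0.08 rad and height (world z) of tray below 0.006 m), for 0.1 s.
2. the tray's leading rim has passed in under the clip and lifts it (value of joint dock_clip above 0.09 rad), for 0.05 s.
At the end, for the whole second after the job is handed in: Tray at rest flat on the worktop in the dock, straight (3.4 degrees), within 5 mm of its middle line, origin beyond dock x = -16 mm, pushed home under the clip: clip dropped inside the rim (below 0.07 rad) and bearing on it (over 0.2 N); the four vials upright in the tray (9 degrees) (x of tray in the frame of dock above -0.016 m and value of joint dock_clip below 0.07 rad and contact force between tray and dock above 0.2 N and y of tray in the frame of dock between -0.005 and 0.005 m and angle between the x axis of tray and the x axis of dock, either way round below 0.06 rad and height (world z) of tray below 0.006 m and angle between tray's own z axis and vertical below 0.03 rad and linear speed of tray below 0.01 m/s and angle between each of vial_a, vial_b, vial_c, vial_d's own z axis and vertical below 0.15 rad and height (world z) of each of vial_a, vial_b, vial_c, vial_d below 0.01 m and x of vial_a in the frame of tray between -0.09 and 0.09 m and y of vial_a in the frame of tray between -0.05 and 0.05 m and x of vial_b in the frame of tray between -0.09 and 0.09 m and y of vial_b in the frame of tray between -0.05 and 0.05 m and x of vial_c in the frame of tray between -0.09 and 0.09 m and y of vial_c in the frame of tray between -0.05 and 0.05 m and x of vial_d in the frame of tray between -0.09 and 0.09 m and y of vial_d in the frame of tray between -0.05 and 0.05 m); the robot touches nothing.
It fails at once if the tub of pads, the small carton or the large tray is touched (contact force between any of pad_tub, vial_carton, tray_large and anything else above 0.5 N).
It fails at once if the loaded tray is lifted off the worktop (more than 8 mm, or tipped more than 7 degrees) (height (world z) of tray above 0.008 m or angle between tray's own z axis and vertical above 0.12 rad).
It fails at once if a vial is toppled (leans more than 30 degrees) (angle between any of vial_a, vial_b, vial_c, vial_d's own z axis and vertical above 0.52 rad).
It fails at once if the tray is rammed into the dock, its stop or its clip (more than 20 N) (contact force between tray and dock above 20 N).
It fails at once if the robot works the clip or leans on the dock itself (more than 3 N) (contact force between any of the arm, the fingers and dock above 3 N).
It also fails if it takes over 72 s, if anything falls off the work surface, if the arm or the gripper's body presses on something with over 40 N, if the wrist force passes 120 N, or if a joint passes its speed limit or range.

## Working session

There is one attempt and no reset: what is moved stays moved. The work goes in short steps, Python scripts to look and compute and a shell command to move; the robot and the scene stay as the last step left them, time stands still between calls to the robot, and variables do not carry over. Pictures are saved under pics/ and viewed, at most 10 in all, crops included, and the job is handed in when it is done.

```bash
mkdir -p pics; cat > h.py <<'E'
import numpy as np, cv2
from plant import *
def snap(n):
    im,d=read_camera(n); np.savez(f'{n}.npz',im=im,d=d); return im,d
def K(n):
    c=camera_info(n); f=240/np.tan(np.radians(c['fovy'])/2)
    return np.array([[f,0,c['cx']],[0,f,c['cy']],[0,0,1]]),np.array(c['dist_coeffs']),np.array(c['cam_to_world'])
def onplane(n,uv,z):
    k,dc,T=K(n); p=cv2.undistortPoints(np.array(uv,float).reshape(-1,1,2),k,dc)[:,0]
    r=np.c_[p,np.ones(len(p))]@T[:3,:3].T; o=T[:3,3]
    return o+r*((z-o[2])/r[:,2])[:,None]
def cloud(n,d):
    k,dc,T=K(n); v,u=np.mgrid[:480,:640]
    p=cv2.undistortPoints(np.stack([u,v],-1).reshape(-1,1,2).astype(float),k,dc)[:,0]
    X=np.c_[p,np.ones(len(p))]*d.reshape(-1,1)
    return (X@T[:3,:3].T+T[:3,3]).reshape(480,640,3)
E
python3 - <<'E'
from h import *
for n in ('top','scene'):
    im,d=snap(n); cv2.imwrite(f'pics/{n}0.png',im[:,:,::-1]); print(n,K(n))
s=observe();print(s,grasp_offset)
E
```

```text
top (array([[590.42673552,   0.        , 325.94245281],
       [  0.        , 590.42673552, 238.04569038],
       [  0.        ,   0.        ,   1.        ]]), array([-0.16676953,  0.        ,  0.        ,  0.        ,  0.        ]), array([[-0.02105152, -0.99450159,  0.10258371,  0.46354459],
       [-0.99973475,  0.02189816,  0.00713392,  0.0432861 ],
       [-0.00934109, -0.10240632, -0.99469879,  1.31791865],
       [ 0.        ,  0.        ,  0.        ,  1.        ]]))
scene (array([[597.94148393,   0.        , 326.77698441],
       [  0.        , 597.94148393, 241.26267017],
       [  0.        ,   0.        ,   1.        ]]), array([0.06187309, 0.        , 0.        , 0.        , 0.        ]), array([[ 0.63275462, -0.54477917,  0.5503065 , -0.16505152],
       [-0.77431949, -0.45169136,  0.44317518, -0.537562  ],
       [ 0.00713609, -0.70653419, -0.70764293,  1.01616303],
       [ 0.        ,  0.        ,  0.        ,  1.        ]]))
{'t': 0.1, 'joints': array([-1.19848679,  0.5920359 ,  0.04827674,  1.60970752, -0.03330473,
        0.94272285, -0.03371656]), 'qd': array([-0.00075497, -0.00406342, -0.00016451, -0.00353336,  0.00259017,
        0.00089673,  0.00061217]), 'joint_torque': array([ 4.52223059e-03, -5.49995112e+01,  1.55314744e+00, -1.98824841e+01,
        9.70720430e-03,  3.84214960e-03, -6.21173939e-06]), 'tcp_pos': array([0.3252644 , 0.64708986, 0.23024334]), 'tcp_rot': array([-3.13952549e+00,  9.68398429e-05,  2.67586670e+00]), 'ft_force': array([-0.22762236, -0.4084678 ,  0.00523556]), 'ft_torque': array([ 0.00406544, -0.00348988,  0.00383353]), 'grasp_force': 0.0, 'finger_gap': 0.9980340410278009} -0.0187
```

View pics/top0.png

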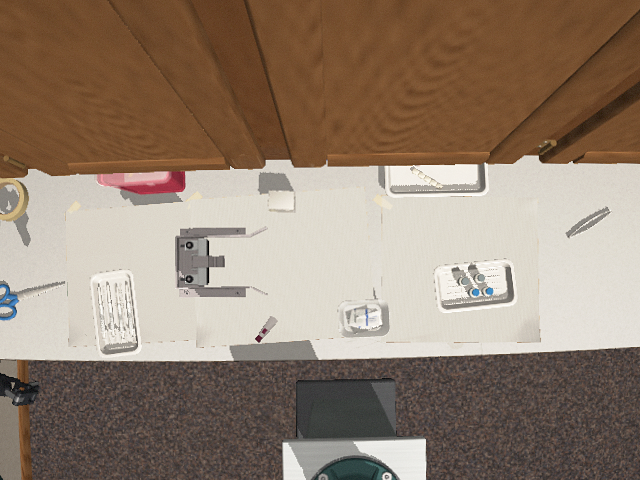

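View pics/scene0.png

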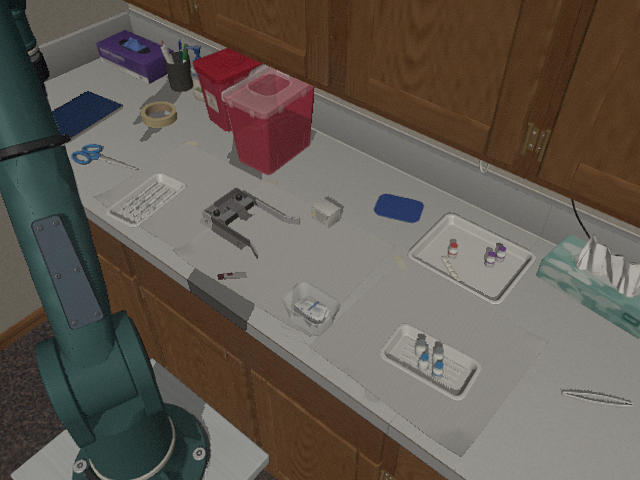

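Top view: dock at about (215,262), with its mouth facing right at u≈268. Small tray at (475,285), tub (363,317), carton (281,200), large tray (437,178). I'll enlarge the dock and the tray.

```bash
python3 - <<'E'
from h import *
im=np.load('top.npz')['im'][:,:,::-1]
a=cv2.resize(im[220:310,170:280],None,fx=7,fy=6.6667*1.05,interpolation=cv2.INTER_CUBIC) if 0 else cv2.resize(im[222:307,170:280],None,fx=7,fy=7,interpolation=cv2.INTER_CUBIC)
cv2.imwrite('pics/dock.png',a)
b=cv2.resize(im[250:325,424:528],None,fx=7,fy=7,interpolation=cv2.INTER_CUBIC)
cv2.imwrite('pics/tray.png',b)
P=cloud('top',np.load('top.npz')['d'])
for nm,(u0,u1,v0,v1),h in [('tub',(330,395,290,345),(.04,.07)),('carton',(260,300,180,220),(.03,.05)),('tray',(425,525,250,325),(.012,.023)),('large',(375,500,160,205),(.012,.024)),('dock',(170,275,220,305),(.014,.03))]:
    Q=P[v0:v1,u0:u1].reshape(-1,3);q=Q[(Q[:,2]>h[0])&(Q[:,2]<h[1])]
    r=cv2.minAreaRect(q[:,:2].astype(np.float32)*1000)
    print(nm,len(q),r,np.median(q[:,2]),q.min(0),q.max(0))
print(np.median(P[220:330,290:330,2]))
E
```

```text
tub 1100 ((421.06866455078125, -23.082626342773438), (110.9065933227539, 80.72895812988281), 89.09915924072266) 0.04917098099931316 [ 0.38055049 -0.07872179  0.04000186] [0.46135914 0.03212296 0.06668225]
carton 501 ((681.2515258789062, 149.83224487304688), (56.477195739746094, 43.55215072631836), 85.6951904296875) 0.040218853322512294 [0.65795838 0.12054871 0.03025622] [0.70487602 0.17891986 0.04978767]
tray 1158 ((485.32513427734375, -276.9833068847656), (107.515625, 184.86740112304688), 4.328248023986816) 0.017431323149622147 [ 0.42788525 -0.3716704   0.0120123 ] [ 0.54414034 -0.18313522  0.02299812]
large 697 ((722.6968383789062, -198.8213653564453), (74.59685516357422, 237.41981506347656), 0.7306579947471619) 0.019357819157325373 [ 0.68500387 -0.31710774  0.01202072] [ 0.76139118 -0.07999217  0.02398552]
dock 1309 ((550.7471923828125, 288.42376708984375), (148.21592712402344, 206.76400756835938), 0.02902103215456009) 0.022195654796062225 [0.47669159 0.18500424 0.01400237] [0.62490758 0.39182095 0.02990792]
0.0007002241153213351
```

View pics/dock.png

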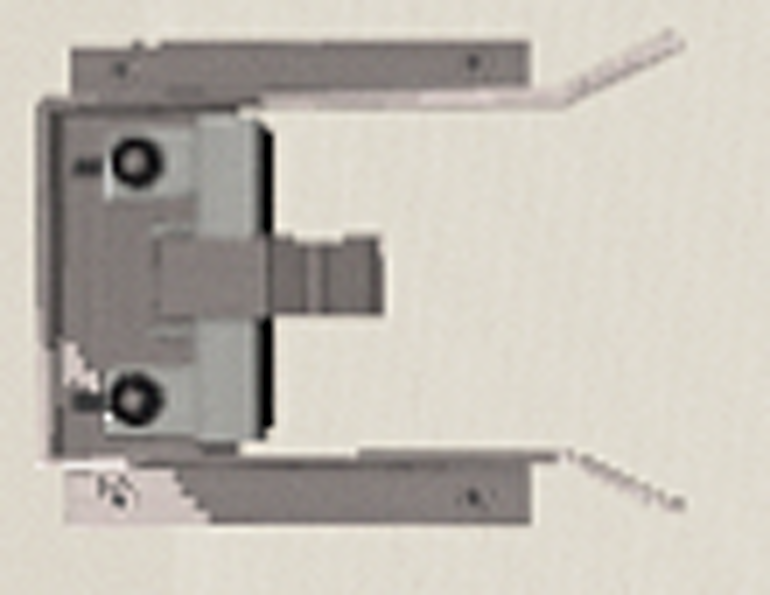

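View pics/tray.png

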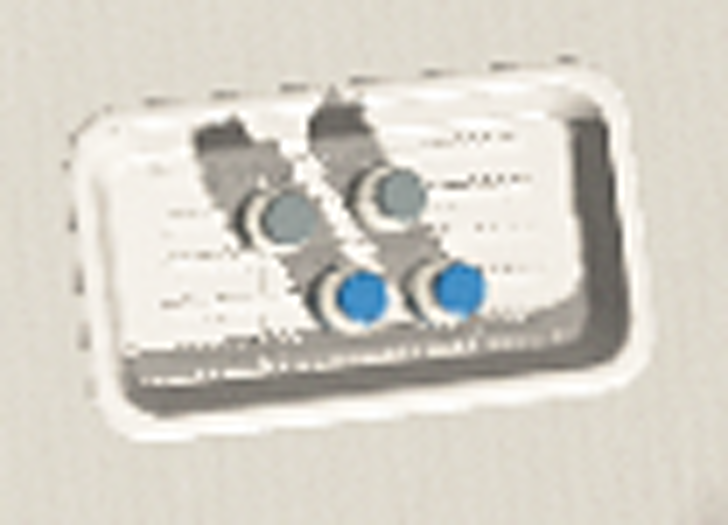

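```bash
python3 - <<'E'
from h import *
f=lambda pts:[(170+x/7-.43,222+y/7-.43) for x,y in pts]
print('guide kink/inner top z22:\n',onplane('top',f([(565,106),(400,107),(260,107),(565,455),(400,455),(260,456),(530,41),(72,47),(530,523),(66,523),(683,42),(683,505)]),.022).round(4))
print('stop',onplane('top',f([(273,130),(268,438)]),.022).round(4),'clip tip',onplane('top',f([(383,240),(383,312)]),.027).round(4))
P=cloud('top',np.load('top.npz')['d'])
Q=P[215:310,165:280].reshape(-1,3);q=Q[(Q[:,2]>.017)&(Q[:,2]<.026)]
# guide outer / inner edges per y slice
for y in np.arange(.21,.37,.02):
    s=q[abs(q[:,1]-y)<.01]; a=s[s[:,0]>.55];b=s[s[:,0]<.55]
    print(round(y,2),len(a),len(b),a[:,0].min().round(4),a[:,0].max().round(4),b[:,0].min().round(4),b[:,0].max().round(4))
S=np.load('scene.npz');PS=cloud('scene',S['d']);Q=PS.reshape(-1,3)
q=Q[(Q[:,2]>.018)&(Q[:,2]<.025)&(abs(Q[:,0]-.55)<.1)&(Q[:,1]>.18)&(Q[:,1]<.4)]
print('scene dock',cv2.minAreaRect(q[:,:2].astype(np.float32)*1000))
for y in np.arange(.21,.37,.02):
    s=q[abs(q[:,1]-y)<.01]; a=s[s[:,0]>.56];b=s[s[:,0]<.54]
    if len(a)and len(b):print(round(y,2),len(a),len(b),a[:,0].min().round(4),a[:,0].max().round(4),b[:,0].min().round(4),b[:,0].max().round(4))
q=Q[(Q[:,2]>.012)&(Q[:,2]<.022)&(abs(Q[:,0]-.485)<.09)&(abs(Q[:,1]+.277)<.13)]
print('scene tray',cv2.minAreaRect(q[:,:2].astype(np.float32)*1000))
q=Q[(Q[:,2]>.03)&(Q[:,2]<.065)&(abs(Q[:,0]-.42)<.09)&(abs(Q[:,1]+.023)<.09)]
print('scene tub',cv2.minAreaRect(q[:,:2].astype(np.float32)*1000))
E
```

```text
guide kink/inner top z22:
 [[0.6039 0.2201 0.022 ]
 [0.6047 0.2729 0.022 ]
 [0.6057 0.318  0.022 ]
 [0.4936 0.2212 0.022 ]
 [0.4945 0.2735 0.022 ]
 [0.4949 0.3183 0.022 ]
 [0.6248 0.2312 0.022 ]
 [0.6264 0.3791 0.022 ]
 [0.4725 0.2325 0.022 ]
 [0.4746 0.3809 0.022 ]
 [0.6234 0.1824 0.022 ]
 [0.4773 0.1842 0.022 ]]
stop [[0.5983 0.3138 0.022 ]
 [0.5005 0.3157 0.022 ]] clip tip [[0.5621 0.2776 0.027 ]
 [0.5394 0.2777 0.027 ]]
0.21 19 17 0.6075 0.6185 0.4813 0.4949
0.23 18 12 0.6053 0.6082 0.4927 0.4952
0.25 15 15 0.6055 0.6085 0.493 0.4956
0.27 20 19 0.5532 0.6092 0.4933 0.5487
0.29 59 39 0.5512 0.6095 0.4937 0.5495
0.31 59 61 0.5515 0.6078 0.4919 0.5495
0.33 130 138 0.5544 0.6084 0.4921 0.5499
0.35 66 70 0.5504 0.6086 0.4924 0.5481
scene dock ((554.0953369140625, 290.45611572265625), (210.64376831054688, 151.044677734375), 87.81134033203125)
0.21 20 13 0.6063 0.62 0.4807 0.4924
0.23 13 14 0.6045 0.6113 0.4887 0.4965
0.25 13 15 0.6039 0.6093 0.4901 0.4968
0.27 16 16 0.6039 0.6113 0.4892 0.4966
0.29 17 19 0.5621 0.6105 0.4913 0.54
0.31 32 46 0.5613 0.6121 0.4909 0.5399
0.33 52 76 0.5685 0.6102 0.4903 0.5394
0.35 27 49 0.5838 0.612 0.4907 0.539
scene tray ((487.3238220214844, -274.72467041015625), (110.44573211669922, 184.6256103515625), 4.727859020233154)
scene tub ((420.3415832519531, -22.844703674316406), (83.09693145751953, 113.25436401367188), 0.3899422287940979)
```

```bash
python3 -m inch '[[[0.022,-0.04,0],-10],[[0.045,-0.08,0],-20],[[0.067,-0.12,0],-30],[[0.09,-0.16,0],-40],[[0.112,-0.2,0],-50],[[0.135,-0.24,0],-60],[[0.157,-0.28,0],-70],[[0.18,-0.32,0],-80],[[0.202,-0.36,0],-90],[[0.224,-0.4,0],-100]]' 0.8; python3 -m inch '[[[0,-0.04,0],-5],[[0,-0.08,0],-10],[[0,-0.12,0],-15],[[-0.01,-0.16,0],-20],[[-0.02,-0.2,0],-25],[[-0.03,-0.24,0],-30],[[-0.04,-0.28,0],-35],[[-0.05,-0.32,0],-40],[[-0.06,-0.36,0],-45],[[-0.07,-0.4,0],-49]]'
```

```text
t: 1.35
tcp_pos: [0.5498, 0.2465, 0.231]
tcp_rot: [-3.141, 0.0, 0.925]
ft_force: [0.0, 0.1, 0.5]
finger_gap: 0.801
grasp_force: 0.0
t: 2.6
tcp_pos: [0.4777, -0.1527, 0.231]
tcp_rot: [-3.14, 0.001, 0.074]
ft_force: [-0.0, -0.9, -0.0]
finger_gap: 0.803
grasp_force: 0.0
```

```bash
python3 -m inch '[[[-0.02,-0.03,0],0],[[-0.045,-0.067,0],0],[[-0.07,-0.1,0],0],[[-0.088,-0.133,0],0],[[-0.088,-0.133,-0.05],0],[[-0.088,-0.133,-0.1],0],[[-0.088,-0.133,-0.15],0],[[-0.088,-0.133,-0.19],0],[[-0.088,-0.133,-0.215],0],[[-0.088,-0.133,-0.223],0]]';python3 -m inch '[[[0,0,-0.003],0],[[0,0,-0.006],0],[[0,0,-0.006],0]]'; python3 - <<'E'
from h import *
im,d=snap('scene'); cv2.imwrite('pics/s1.png',cv2.resize(im[280:480,330:530,::-1],None,fx=3,fy=3))
E
```

```text
t: 3.85
tcp_pos: [0.3901, -0.2841, 0.0073]
tcp_rot: [-3.139, 0.002, 0.075]
ft_force: [-0.3, -0.9, 0.6]
finger_gap: 0.799
grasp_force: 0.0
t: 4.22
tcp_pos: [0.392, -0.2853, 0.0029]
tcp_rot: [3.141, -0.001, 0.076]
ft_force: [0.2, 0.5, 0.4]
finger_gap: 0.8
grasp_force: 0.0
```

View pics/s1.png

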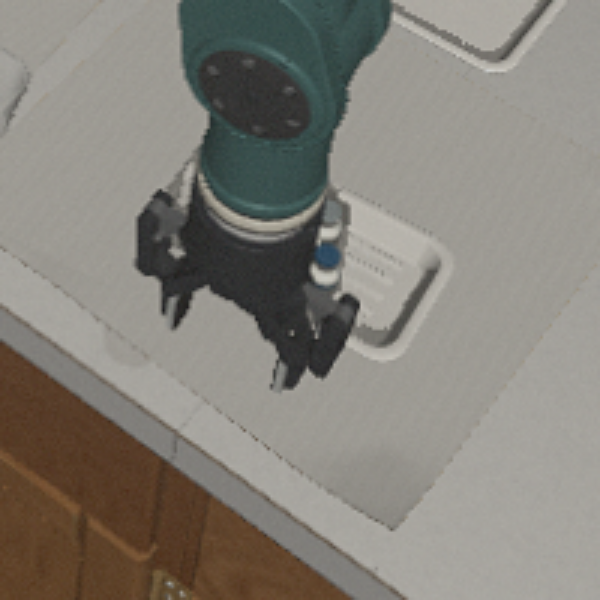

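```bash
python3 -m inch '[[[0,0,-0.003],0],[[0.005,0,-0.006],0],[[0.01,0.001,-0.006],0],[[0.015,0.001,-0.006],0],[[0.02,0.0015,-0.006],0],[[0.024,0.002,-0.006],0],[[0.028,0.002,-0.006],0],[[0.032,0.0025,-0.006],0],[[0.036,0.003,-0.006],0],[[0.04,0.003,-0.006],0]]';python3 -m inch '[[[0.004,0.0005,0],-0.5],[[0.008,0.0005,0],-1],[[0.012,0.001,0],-1.5],[[0.016,0.001,0],-2],[[0.02,0.0015,0],-2.5],[[0.024,0.002,0],-3],[[0.028,0.002,0],-3.5],[[0.032,0.0025,0],-4],[[0.036,0.003,0],-4.5],[[0.038,0.003,0],-5]]';python3 - <<'E'
from h import *
im,d=snap('top'); 
P=cloud('top',d)
Q=P[225:325,415:535].reshape(-1,3);q=Q[(Q[:,2]>.012)&(Q[:,2]<.021)]
print(cv2.minAreaRect(q[:,:2].astype(np.float32)*1000))
cv2.imwrite('pics/t1.png',cv2.resize(im[200:340,400:540,::-1],None,fx=4,fy=4))
E
```

```text
t: 5.52
tcp_pos: [0.4307, -0.2821, -0.0037]
tcp_rot: [-3.141, 0.001, 0.075]
ft_force: [-3.0, 1.0, 2.2]
finger_gap: 0.794
grasp_force: 1.4
t: 6.78
tcp_pos: [0.4701, -0.279, -0.0038]
tcp_rot: [-3.141, -0.0, -0.012]
ft_force: [-1.6, 0.9, 1.4]
finger_gap: 0.796
grasp_force: 0.9
((546.5647583007812, -277.5237731933594), (183.07530212402344, 76.81092834472656), 89.49514770507812)
```

View pics/t1.png

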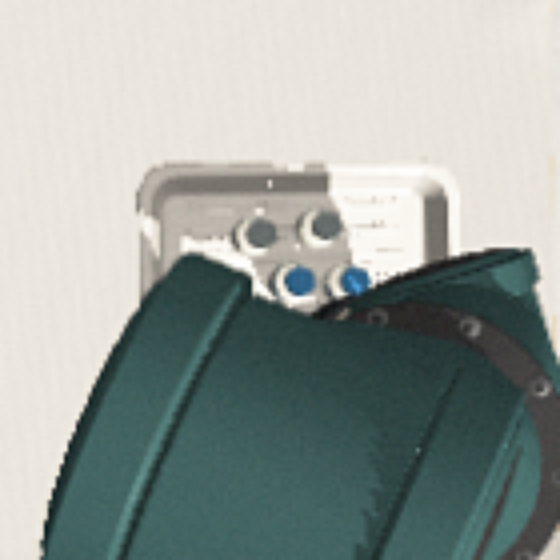

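```bash
python3 -m inch '[[[0.004,0,0],0],[[0.008,0,0],0],[[0.011,0,0],0],[[0.011,0,0],0],[[0.005,0,0],0],[[-0.015,0,0],0],[[-0.03,0,0.03],0],[[-0.03,0,0.08],0],[[-0.03,0,0.13],0],[[-0.03,-0.03,0.13],0]]';python3 -m inch '[[[0.01,-0.03,0],10],[[0.03,-0.06,0],20],[[0.06,-0.09,0],30],[[0.08,-0.12,0],40],[[0.1,-0.14,0],50],[[0.1,-0.14,0],60],[[0.1,-0.14,0],70],[[0.1,-0.14,0],80],[[0.1,-0.14,0],90],[[0.1,-0.14,0],90]]';python3 - <<'E'
from h import *
im,d=snap('top'); 
P=cloud('top',d)
Q=P[225:325,415:535].reshape(-1,3);q=Q[(Q[:,2]>.012)&(Q[:,2]<.021)&(abs(Q[:,0]-.54)<.07)]
print(len(q),cv2.minAreaRect(q[:,:2].astype(np.float32)*1000),q.min(0),q.max(0))
cv2.imwrite('pics/t2.png',cv2.resize(im[200:340,400:540,::-1],None,fx=4,fy=4))
E
```

```text
t: 8.07
tcp_pos: [0.4418, -0.3078, 0.1292]
tcp_rot: [3.141, -0.005, -0.007]
ft_force: [0.3, -0.6, 0.3]
finger_gap: 0.8
grasp_force: 0.0
t: 9.32
tcp_pos: [0.5389, -0.4494, 0.1264]
tcp_rot: [3.141, -0.001, 1.556]
ft_force: [-0.1, 0.2, -0.0]
finger_gap: 0.798
grasp_force: 0.0
1049 ((544.1361083984375, -278.1800537109375), (183.88165283203125, 105.70582580566406), 89.97659301757812) [ 0.49126724 -0.37011513  0.0120024 ] [ 0.5970202  -0.18625065  0.02099106]
```

View pics/t2.png

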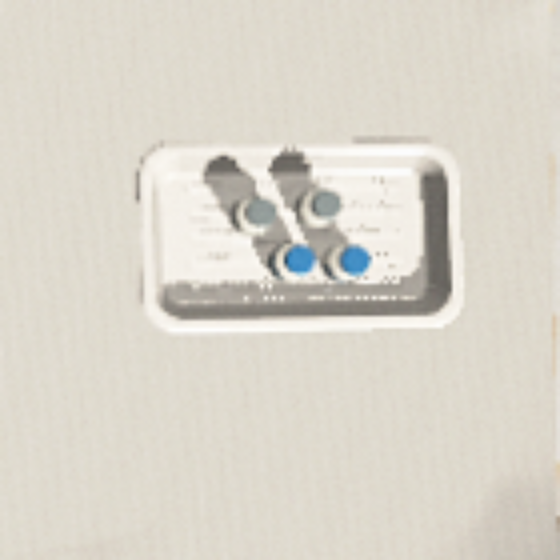

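```bash
python3 -m inch '[[[0.003,0.02,0],0],[[0.003,0.044,-0.03],0],[[0.003,0.044,-0.08],0],[[0.003,0.044,-0.115],0],[[0.003,0.044,-0.13],0],[[0.003,0.044,-0.13],0],[[0.003,0.05,-0.13],0],[[0.003,0.056,-0.13],0],[[0.003,0.062,-0.13],0],[[0.003,0.067,-0.13],0]]';python3 -m inch '[[[0,0.004,0],0],[[0,0.009,0],0],[[0,0.014,0],0],[[0,0.019,0],0],[[0,0.025,0],0],[[0,0.031,0],0],[[0,0.037,0],0],[[0.001,0.043,0],0],[[0.001,0.049,0],0],[[0.001,0.055,0],0]]'
```

```text
t: 10.62
tcp_pos: [0.5429, -0.3817, -0.0032]
tcp_rot: [3.141, 0.0, 1.559]
ft_force: [0.2, -1.4, 2.0]
finger_gap: 0.801
grasp_force: 1.2
t: 11.88
tcp_pos: [0.5436, -0.3266, -0.0038]
tcp_rot: [-3.141, -0.0, 1.559]
ft_force: [-0.1, -3.7, 2.1]
finger_gap: 0.801
grasp_force: 1.6
```

```bash
python3 -m inch '[[[0,0.007,0],0],[[0,0.014,0],0],[[0,0.021,0],0],[[0,0.028,0],0],[[0.0005,0.035,0],0],[[0.0005,0.042,0],0],[[0.0005,0.049,0],0],[[0.001,0.056,0],0],[[0.001,0.063,0],0],[[0.001,0.07,0],0]]';python3 -m inch '[[[0,0.007,0],0],[[0,0.014,0],0],[[0,0.021,0],0],[[0,0.028,0],0],[[0.0005,0.035,0],0],[[0.0005,0.042,0],0],[[0.0005,0.049,0],0],[[0.001,0.056,0],0],[[0.001,0.063,0],0],[[0.001,0.07,0],0]]';python3 - <<'E'
from h import *
im,d=snap('top'); s=observe(); print(s['tcp_pos'],s['tcp_rot'])
P=cloud('top',d); np.save('P.npy',P)
Q=P.reshape(-1,3);y=s['tcp_pos'][1]+.1006;q=Q[(Q[:,2]>.012)&(Q[:,2]<.021)&(abs(Q[:,0]-.545)<.068)&(abs(Q[:,1]-y)<.1)]
print(y,len(q),cv2.minAreaRect(q[:,:2].astype(np.float32)*1000),q.min(0),q.max(0))
E
```

```text
t: 13.12
tcp_pos: [0.5446, -0.2565, -0.0038]
tcp_rot: [-3.141, -0.0, 1.559]
ft_force: [-0.5, -1.9, 0.7]
finger_gap: 0.8
grasp_force: 1.1
t: 14.38
tcp_pos: [0.5456, -0.1866, -0.0037]
tcp_rot: [-3.141, -0.0, 1.559]
ft_force: [0.7, -1.3, -0.7]
finger_gap: 0.797
grasp_force: 0.6
[ 0.54558387 -0.1852405  -0.00382623] [-3.14101433e+00 -1.32677249e-03  1.56023149e+00]
-0.08464050261537329 951 ((547.7745971679688, -82.16036987304688), (184.02911376953125, 104.2581558227539), 89.42648315429688) [ 0.49593603 -0.17452294  0.01202181] [0.60007397 0.01021081 0.02098871]
```

```bash
python3 -m inch '[[[0,0.007,0],0],[[0,0.014,0],0],[[0,0.021,0],0],[[0,0.028,0],0],[[0,0.035,0],0],[[0,0.042,0],0],[[0,0.049,0],0],[[-0.0005,0.056,0],0],[[-0.0005,0.063,0],0],[[-0.0005,0.07,0],0]]';python3 -m inch '[[[0,0.007,0],0],[[0,0.014,0],0],[[0,0.021,0],0],[[0,0.028,0],0],[[0,0.035,0],0],[[0,0.042,0],0],[[0,0.049,0],0],[[0,0.056,0],0],[[0,0.063,0],0],[[0,0.07,0],0]]';python3 - <<'E'
from h import *
im,d=snap('top'); s=observe(); print(s['tcp_pos'],s['tcp_rot'])
P=cloud('top',d); 
Q=P.reshape(-1,3);y=s['tcp_pos'][1]+.1006;q=Q[(Q[:,2]>.012)&(Q[:,2]<.021)&(abs(Q[:,0]-.545)<.065)&(abs(Q[:,1]-y)<.1)]
print(y,len(q),cv2.minAreaRect(q[:,:2].astype(np.float32)*1000),q.min(0),q.max(0))
cv2.imwrite('pics/t3.png',cv2.resize(im[210:320,180:380,::-1],None,fx=4,fy=4))
E
```

```text
t: 15.68
tcp_pos: [0.5451, -0.1168, -0.0037]
tcp_rot: [-3.142, 0.0, 1.559]
ft_force: [-0.2, -1.6, 0.5]
finger_gap: 0.802
grasp_force: 0.8
t: 16.92
tcp_pos: [0.5451, -0.0468, -0.0037]
tcp_rot: [-3.142, 0.0, 1.559]
ft_force: [-1.5, -1.7, 0.7]
finger_gap: 0.802
grasp_force: 0.9
[ 0.54512767 -0.04538773 -0.00373123] [-3.14136377e+00 -1.01303251e-03  1.56032264e+00]
0.055212270565307114 687 ((547.359375, 65.85421752929688), (166.50213623046875, 102.20726013183594), 88.80685424804688) [ 0.4956647  -0.01843551  0.01203812] [0.59949766 0.14882027 0.02096171]
```

View pics/t3.png

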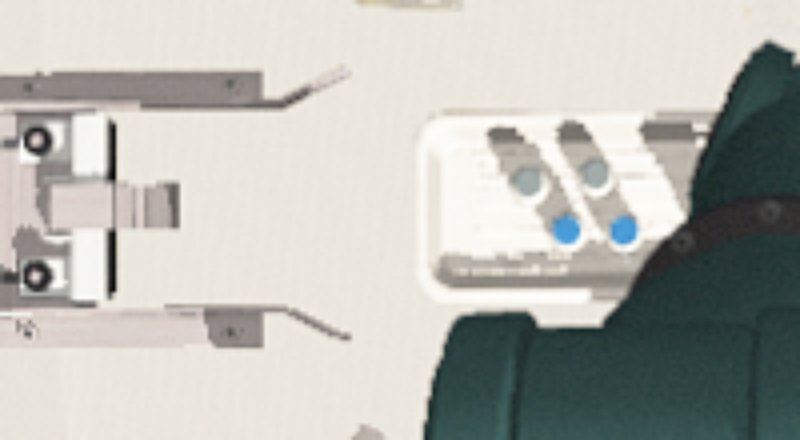

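```bash
python3 -m inch '[[[0,0.007,0],0],[[0,0.014,0],0],[[0.0005,0.021,0],0],[[0.0005,0.027,0],0],[[0.0005,0.033,0],0],[[0.0005,0.039,0],0],[[0.0005,0.045,0],0],[[0.001,0.051,0],0],[[0.001,0.056,0],0],[[0.001,0.061,0],0]]';python3 -m inch '[[[0,0.005,0],0],[[0,0.01,0],0],[[0,0.015,0],0],[[0.0005,0.02,0],0],[[0.0005,0.025,0],0],[[0.0005,0.029,0],0],[[0.0005,0.033,0],0]]';python3 - <<'E'
from h import *
im,d=snap('top'); s=observe(); print(s['tcp_pos'],s['ft_force'])
cv2.imwrite('pics/t4.png',cv2.resize(im[210:320,180:380,::-1],None,fx=4,fy=4))
E
```

```text
t: 18.23
tcp_pos: [0.5461, 0.0141, -0.0037]
tcp_rot: [3.142, 0.0, 1.559]
ft_force: [0.7, -2.3, 0.7]
finger_gap: 0.801
grasp_force: 0.9
t: 19.1
tcp_pos: [0.5466, 0.047, -0.0037]
tcp_rot: [-3.142, 0.0, 1.559]
ft_force: [0.1, -1.7, 0.5]
finger_gap: 0.802
grasp_force: 1.0
[ 0.54661157  0.04776167 -0.00371943] [ 0.16146364 -1.10006403  0.97427056]
```

View pics/t4.png

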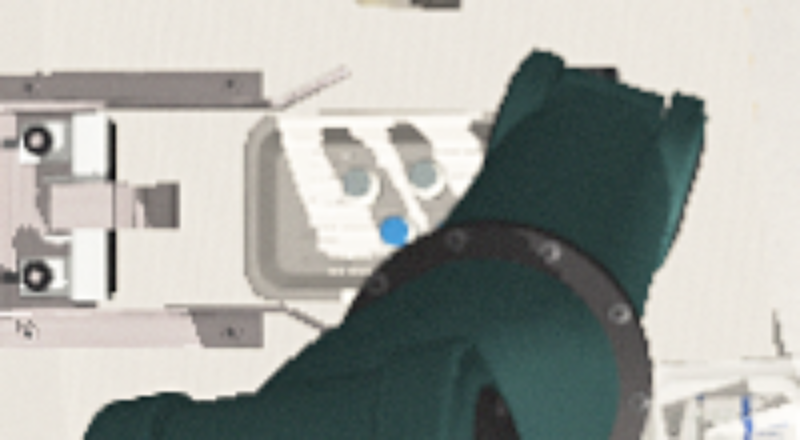

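```bash
python3 -m inch '[[[0,0.004,0],0],[[0,0.008,0],0],[[0,0.012,0],0],[[0,0.016,0],0],[[0,0.02,0],0],[[0,0.024,0],0],[[0,0.028,0],0],[[0.0005,0.031,0],0],[[0.0005,0.034,0],0],[[0.0005,0.037,0],0]]';python3 -m inch '[[[0,0.002,0],0],[[0,0.004,0],0],[[0,0.006,0],0],[[0,0.008,0],0]]'
```

```text
t: 20.4
tcp_pos: [0.5471, 0.0839, -0.0037]
tcp_rot: [3.142, 0.0, 1.559]
ft_force: [-0.1, -1.7, -0.3]
finger_gap: 0.801
grasp_force: 0.9
t: 20.9
tcp_pos: [0.5471, 0.0916, -0.0037]
tcp_rot: [3.141, 0.0, 1.559]
ft_force: [0.1, -3.7, 0.2]
finger_gap: 0.802
grasp_force: 1.7
```

```bash
python3 -m inch '[[[0,0.002,0],0],[[0,0.004,0],0],[[0,0.006,0],0]]';python3 -m inch '[[[0,0.002,0],0],[[0,0.004,0],0],[[0,0.006,0],0]]'
```

```text
t: 21.28
tcp_pos: [0.5471, 0.0974, -0.0037]
tcp_rot: [3.141, 0.001, 1.558]
ft_force: [0.1, -4.0, -0.2]
finger_gap: 0.801
grasp_force: 2.0
t: 21.65
tcp_pos: [0.5472, 0.1034, -0.0037]
tcp_rot: [3.141, 0.001, 1.558]
ft_force: [0.1, -5.0, 0.2]
finger_gap: 0.8
grasp_force: 2.6
```

Clip engaged; going on in small steps.

```bash
for i in 1 ; do python3 -m inch '[[[0,0.0015,0],0],[[0,0.003,0],0],[[0,0.0045,0],0],[[0,0.006,0],0]]';done;python3 -m inch '[[[0,0.001,0],0],[[0,0.002,0],0]]';python3 -m inch '[[[0,0.001,0],0],[[0,0.002,0],0]]';python3 -m inch '[[[0,0.001,0],0],[[0,0.002,0],0]]'
```

```text
t: 22.15
tcp_pos: [0.5471, 0.1102, -0.0037]
tcp_rot: [3.142, -0.0, 1.559]
ft_force: [0.6, -3.4, 0.4]
finger_gap: 0.803
grasp_force: 2.0
t: 22.4
tcp_pos: [0.5471, 0.1119, -0.0037]
tcp_rot: [3.142, 0.0, 1.559]
ft_force: [0.8, -3.9, 0.2]
finger_gap: 0.8
grasp_force: 2.0
t: 22.65
tcp_pos: [0.5471, 0.1138, -0.0037]
tcp_rot: [-3.141, 0.0, 1.559]
ft_force: [-0.1, -5.0, 0.4]
finger_gap: 0.798
grasp_force: 2.0
t: 22.9
tcp_pos: [0.5471, 0.1159, -0.0037]
tcp_rot: [-3.142, 0.0, 1.559]
ft_force: [0.7, -3.7, -0.1]
finger_gap: 0.801
grasp_force: 1.9
```

```bash
python3 -m inch '[[[0,0.001,0],0],[[0,0.0015,0],0]]';python3 -m inch '[[[0,0.001,0],0],[[0,0.0015,0],0]]';python3 -m inch '[[[0,0.0005,0],0],[[0,0.001,0],0]]'
```

```text
t: 23.15
tcp_pos: [0.5471, 0.118, -0.0037]
tcp_rot: [-3.142, -0.001, 1.559]
ft_force: [-0.2, -1.8, 0.6]
finger_gap: 0.799
grasp_force: 1.4
t: 23.4
tcp_pos: [0.5471, 0.1194, -0.0037]
tcp_rot: [-3.142, -0.001, 1.559]
ft_force: [-0.4, -2.3, 0.9]
finger_gap: 0.8
grasp_force: 1.0
t: 23.65
tcp_pos: [0.5471, 0.12, -0.0037]
tcp_rot: [-3.141, -0.0, 1.559]
ft_force: [0.7, -1.8, 0.0]
finger_gap: 0.799
grasp_force: 1.0
```

Force eased at 0.118, so the clip has dropped. The stop should be about 3 mm on.

```bash
python3 -m inch '[[[0,0.0005,0],0],[[0,0.001,0],0]]';python3 -m inch '[[[0,0.0005,0],0],[[0,0.001,0],0]]'
```

```text
t: 23.9
tcp_pos: [0.5471, 0.1203, -0.0037]
tcp_rot: [3.142, 0.001, 1.559]
ft_force: [-0.1, -2.8, 0.1]
finger_gap: 0.8
grasp_force: 1.7
t: 24.15
tcp_pos: [0.5471, 0.1204, -0.0037]
tcp_rot: [3.141, 0.002, 1.558]
ft_force: [0.5, -5.8, 0.8]
finger_gap: 0.801
grasp_force: 2.9
```

Building at the stop. One more half-millimetre step at a time.

```bash
python3 -m inch '[[[0,0.0005,0],0],[[0,0.0005,0],0]]'; python3 -m inch '[[[0,0.0005,0],0],[[0,0.0005,0],0]]'
```

```text
t: 24.4
tcp_pos: [0.5471, 0.1204, -0.0037]
tcp_rot: [3.141, 0.002, 1.558]
ft_force: [0.0, -5.9, -0.2]
finger_gap: 0.804
grasp_force: 3.0
t: 24.65
tcp_pos: [0.5471, 0.1204, -0.0037]
tcp_rot: [3.141, 0.003, 1.558]
ft_force: [-0.3, -6.8, 0.8]
finger_gap: 0.798
grasp_force: 3.4
```

```bash
python3 -m inch '[[[0,0.0005,0],0],[[0,0.001,0],0],[[0,0.001,0],0]]'
```

```text
t: 25.02
tcp_pos: [0.5471, 0.1205, -0.0037]
tcp_rot: [3.141, 0.004, 1.557]
ft_force: [-0.1, -8.0, 0.1]
finger_gap: 0.798
grasp_force: 4.1
```

```bash
python3 -m inch '[[[0,-0.005,0],0],[[0,-0.012,0],0],[[0,-0.03,0],0],[[0,-0.035,0.01],0],[[0,-0.035,0.05],0],[[0,-0.035,0.1],0],[[0,-0.035,0.15],0],[[0,-0.07,0.18],0],[[0,-0.12,0.18],0],[[0,-0.17,0.18],0]]';python3 -m inch '[[[0,-0.05,0],0],[[0,-0.1,0],0],[[0,-0.15,0],0],[[0,-0.2,0],0],[[0,-0.2,0],0]]';python3 - <<'E'
from h import *
im,d=snap('top'); s=observe(); print(s['tcp_pos'],s['ft_force'])
a=cv2.resize(im[210:320,170:320,::-1],None,fx=4,fy=4)
im,d=snap('scene'); b=cv2.resize(im[160:270,180:330,::-1],None,fx=4,fy=4)
cv2.imwrite('pics/t5.png',cv2.resize(np.vstack([a,b]),None,fx=.68,fy=.68,interpolation=cv2.INTER_AREA))
P=cloud('top',np.load('top.npz')['d']);Q=P.reshape(-1,3)
q=Q[(Q[:,2]>.012)&(Q[:,2]<.021)&(abs(Q[:,0]-.55)<.0535)&(Q[:,1]>.12)&(Q[:,1]<.27)]
for y in (.15,.2,.25):
    t=q[abs(q[:,1]-y)<.015];print(y,t[:,0].min(),t[:,0].max())
print('rear',q[:,1].min())
E
```

```text
t: 26.28
tcp_pos: [0.5473, -0.0473, 0.1777]
tcp_rot: [3.139, -0.001, 1.56]
ft_force: [0.4, 0.8, -1.0]
finger_gap: 0.8
grasp_force: 0.0
t: 26.9
tcp_pos: [0.5457, -0.2526, 0.1776]
tcp_rot: [3.14, 0.004, 1.55]
ft_force: [0.1, -0.5, 1.0]
finger_gap: 0.802
grasp_force: 0.0
[ 0.54610096 -0.24901225  0.17703245] [0.11509921 0.05430108 0.06967762]
0.15 0.4979473856452453 0.6003934718827775
0.2 0.4965648988841682 0.5992492815034431
0.25 0.4974288029994136 0.6004498074182699
rear 0.13462765877705019
```

View pics/t5.png

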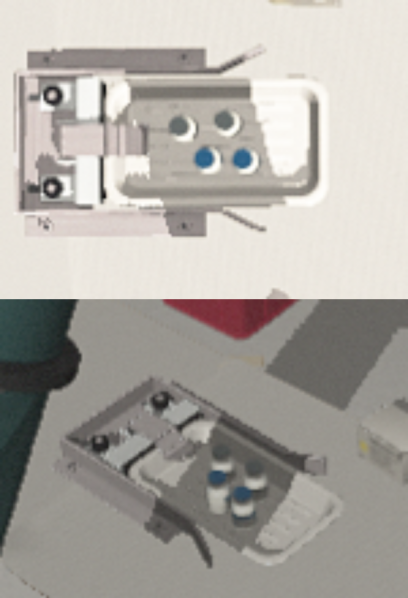

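The top and scene views show the tray squarely in the dock against the stop block, with the clip over its leading rim and all four vials upright. I'll check the clip height before handing in.

```bash
python3 - <<'E'
from h import *
for n in('top','scene'):
    P=cloud(n,np.load(n+'.npz')['d']);Q=P.reshape(-1,3)
    for y in (.28,.287,.294,.301,.308):
        q=Q[(abs(Q[:,0]-.551)<.008)&(abs(Q[:,1]-y)<.0035)]; print(n,y,len(q),np.median(q[:,2]).round(4))
P=np.load('P.npy').reshape(-1,3)
for y in (.28,.287,.294,.301,.308):
    q=P[(abs(P[:,0]-.551)<.008)&(abs(P[:,1]-y)<.0035)]; print('before',y,len(q),np.median(q[:,2]).round(4))
E
```

```text
top 0.28 34 0.0242
top 0.287 16 0.0229
top 0.294 22 0.02
top 0.301 23 0.0189
top 0.308 24 0.0229
scene 0.28 18 0.0026
scene 0.287 18 0.0023
scene 0.294 20 0.004
scene 0.301 28 0.0183
scene 0.308 23 0.0232
before 0.28 34 0.0066
before 0.287 17 0.0207
before 0.294 21 0.0184
before 0.301 23 0.0178
before 0.308 28 0.0231
```

```bash
python3 -c "from plant import *;print(sign_off())"
```

```text
the job is handed in; nothing more can be done
None
```

I pushed the tray into the dock until it met the stop (about 8 N) and handed the job in. The force drop and depth images show the clip down inside the rim. All four vials are upright, the tub, carton and large tray were left alone, and the gripper has let go and is clear; no verdict came back.

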